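# Lay the probe stand down on its rest

### The job

Stow the empty probe stand lying down. With the fingertips push its foot along the bench until the foot sits square against the near edge of the white rest, then push the column over, away from you, following it down, so that the stand tips over that edge and the column comes down gently on the rest's cork-topped bar, between its two cheeks. Only push: do not grasp, lift or carry the stand, and leave the bottles and racks beside it where they are.

Things in the scene. Friction and masses are not known exactly. Their poses are not given: they have to be found in the camera images.
- stand: Loose probe stand, about 0.55 kg: heavy grey square foot 80 x 80 x 16 mm, light upright flat aluminium column in its middle (14 mm thick along x, 34 mm wide along y, black rubber end), 140 mm tall in all; a small black clamp knob on its +y side reaches 33 mm out, 62 mm up. Origin: centre of the foot's underside; z up the column, x roughly toward the rest. Starts upright, 20 to 45 mm short of the rest.
- heel (a point): Point of the stand: middle of the lower +x edge of the foot (stand frame 40, 0, 0 mm), about which it tips. The centre of mass is only about 21 mm above the underside: let go before about 70 degrees of tilt the stand rocks back upright, beyond that it goes over. Sliding it takes up to about 8 N, tipping it by the upper column 2 to 3 N.
- column_top (a point): Point of the stand: centre of the column's top end (stand frame 0, 0, 140 mm).
- rest: The rest, fixed to the bench: white plate 125 mm (x) by 120 mm (y), 5 mm thick; its straight near edge is the stop for the foot. Origin: middle of that edge at bench level; x points away from the robot, the way the stand is to be tipped (turned up to 0.35 rad either way); z up. The laid stand's column top lies about 125 mm beyond the near edge, tilted about 84 degrees.
- rest_top (a point): Middle of the top of the cork-topped bar that lies across the rest, 91 mm beyond its near edge and 48 mm above the bench. The bar is 22 mm thick in x; a white cheek at either end rises to 60 mm above the bench, with a gap of 78 mm between the cheeks.
- bottle_b: Bystander: translucent white reagent bottle with screw cap, 68 mm diameter, 154 mm tall; origin at the centre of its underside.
- bottle_c: Bystander: another such bottle, same size and origin.
- bottle_e: Bystander: another such bottle, same size and origin.
- peg_rack: Bystander: white micro-tube rack full of capped tubes, 68 x 150 x 91 mm, beside the rest; origin at the centre of its underside.
- tube_stand: Bystander: small white rack 34 x 72 x 62 mm with three glass test tubes (16 mm, up to 132 mm above the bench) in it, beside the rest; origin at the centre of its underside.
Not all that is in view belongs to the job. What is shaped like the stand but blue or yellow is not meant.

How it is judged:
On the way:
1. the foot has been pushed square against the rest's near edge, the stand still upright (x of heel in the frame of rest between -0.005 and 0.006 m and height (world z) of heel below 0.004 m and angle between the x axis of stand and the x axis of rest, either way round below 0.09 rad and angle between stand's own z axis and vertical below 0.12 rad), for 0.2 s.
At the end, for the whole second after the job is handed in: The stand lies still on its side, tilted 78 to 92 degrees, the tipping edge of its foot within 20 mm of the rest's near edge and its column on the cork-topped bar between the cheeks, its top end more than 100 mm beyond the near edge and within 24 mm of the rest's middle line (angle between stand's own z axis and vertical between 1.36 and 1.6 rad and x of heel in the frame of rest between -0.02 and 0.02 m and x of column_top in the frame of rest above 0.1 m and y of column_top in the frame of rest between -0.024 and 0.024 m and contact force between stand and rest above 0.5 N and linear speed of stand below 0.02 m/s and angular speed of stand below 0.1 rad/s); the robot touches nothing.
It fails at once if the stand is lifted or carried (the tipping edge of its foot more than 25 mm above the bench) (height (world z) of heel above 0.025 m).
It fails at once if the stand falls or is flung over (turns faster than 5 rad/s) instead of being laid down gently (angular speed of stand above 5 rad/s).
It fails at once if the upright stand is rammed or squeezed with more than 45 N (contact force between the fingers and stand above 45 N and angle between stand's own z axis and vertical below 0.5 rad).
It fails at once if a bottle or rack beside the work is moved more than 20 mm or tipped (distance of any of bottle_b, bottle_c, bottle_e, peg_rack, tube_stand from where it was at the start of the episode above 0.02 m or angle between any of bottle_b, bottle_c, bottle_e, peg_rack, tube_stand's own z axis and vertical above 0.35 rad).
It also fails if it takes over 48 s, if anything falls off the work surface, if the arm or the gripper's body presses on something with over 40 N, if the wrist force passes 120 N, or if a joint passes its speed limit or range.

### The arm

A 7-joint arm with a two-finger parallel gripper is mounted at the origin on a cart in front of the work surface, level with it; the furniture and walls round the work are solid. World frame = base frame: x ahead of the robot, y to its left, z up, the work surface at z = 0. Lengths are in m, angles in rad, forces in N, time in s.
With the tool pointing down it reaches from about 0.35 to 0.9 m from the base axis. Payload 8.1 kg.
Tool frame: the origin (TCP) lies midway between the tips of the shut fingers; the grasp point (between the pads) lies arm.tcp_to_grasp behind it (arm.tcp_to_grasp is the distance from the TCP to the grasp point, in m); z points along the fingers, y is the line along which they close (so a half turn about z gives the same grasp; the last joint's range is limited). The gripper opens to 92 mm and grips with 3 to 60 N. Pads are 19 mm wide; open, the fingers measure 130 mm over their backs; the gripper's body (75 mm by 190 mm) begins 47 mm behind the grasp point.
Start: joints at [-1.408, 0.434, 0.025, 1.573, -0.012, 1.134, -0.075], TCP at [0.164, 0.603, 0.227] pointing down, gripper open.
Joint ranges: [-2.62, 2.62], [-0.44, 2.09], [-1.27, 1.32], [0.08, 2.57], [-1.32, 4.46], [0.12, 2], [-2.74, 2.74]. Speed limits (rad/s): [2.22, 2.22, 3.01, 3.01, 3.14, 3.14, 3.14].

### API

Orientations are given as a rotation vector (axis times angle).
In Python, from cell import observe, get_image, arm gives the robot as it stands. The module is installed in compiled form; this text tells all that it offers.
- The arm moves only by the tool drive_tool, never from a script. Its argument "steps" is a list of rows, each a list of 5 numbers: the closure, from 0 (fully open) to 1 (shut), then the shift along the world's x, y, z in mm, then the turn about the world's z in rad. In form: [[hand, x, y, z, roll], ...]. A call has 1 to 20 rows; each row shifts and turns the commanded pose from where the row before left it; what a row does not reach is not made up. A row lasts 1/12 s, in which the tool goes at most 41.7 mm and 7.16 degrees, less where a joint would pass 70% of its speed; a pose out of reach is approached as far as the arm can. A call with a gripper value outside its range is refused whole. The fingers move at their own pace and stop on an object; "grip_force" is the grip in N (left out, the last holds). Time passes only in rows, so rows that do not move let the fingers close. It gives the time, the measured TCP pose, the force, the opening and the grip force at its end, in the units of the state.
- observe(): the state, without advancing time (a new reading comes with each control period).
- get_image(name): name is "scene" or "top" or "wrist"; returns a dict with "image" (400x640x3 uint8, red, green, blue), "vfov" (degrees; the focal length in pixels is half the picture's height over the tangent of half this angle, whatever the lens; pixels are square), "cx", "cy" (the principal point, pixels), "xyz" and "attitude" of the camera in the world. Camera axes: x right, y down, z forward; pixel columns grow to the right and rows downward; lengths in m; the calibration is good to about 2 mm. A picture is of the moment at which its call begins. There is no depth.
- arm.sign_off(): hands the job in; it is judged then, once.
The state is a dict: "clock": time; "joints": joint angles; "dq": joint speeds; "joint_efforts": joint torques, N m; "position": TCP position; "ee_rot": TCP orientation; "force": force on the tool from outside, world axes, zero at the start; "ft_torque": the same for the moment, N m; "width": opening from 0.0 (shut) to 1.0 (fully open); "gripper_force": force on a finger pad.
Only numpy, scipy, OpenCV 4.12 (cv2) and the standard library are available. Lean on these libraries where they do the work, as an engineer would, in place of code of your own. Each camera call takes 0.05 s, during which the arm holds its last target. There are 200 camera calls.

## Working session

There is one attempt and no reset: what is moved stays moved. The work goes in short steps, Python scripts to look and compute and a tool call to move; the robot and the scene stay as the last step left them, time stands still between calls to the robot, and variables do not carry over. Pictures are saved under pics/ and viewed, at most 10 in all, crops included, and the job is handed in when it is done.

Besides the shell and the picture viewer there is one more tool, called after ">>>" as a command line: name --pt "numbers of a row" for each row, then --argument value for the rest. drive_tool: Moves the arm, as the interface text tells. Its arguments: {"type":"object","properties":{"steps":{"type":"array"},"grip_force":{"type":"number"}},"required":["steps"]}

```bash
mkdir -p pics; cat > h.py <<'E'
import numpy as np, cv2
from scipy.spatial.transform import Rotation as R
from cell import observe,get_image,arm
def cam(n,save=None):
    d=get_image(n)
    if save: cv2.imwrite('pics/'+save,d['image'][:,:,::-1])
    return d
def rot(d):
    a=np.array(d['attitude'],float)
    return a if a.shape==(3,3) else R.from_rotvec(a).as_matrix()
def ray(d,u,v):
    f=d['image'].shape[0]/2/np.tan(np.radians(d['vfov'])/2)
    return np.array(d['xyz']),rot(d)@np.array([(u-d['cx'])/f,(v-d['cy'])/f,1])
def on(d,u,v,z=0):
    o,r=ray(d,u,v); return o+r*(z-o[2])/r[2]
def proj(d,p):
    f=d['image'].shape[0]/2/np.tan(np.radians(d['vfov'])/2)
    c=rot(d).T@(np.array(p)-d['xyz']); return f*c[0]/c[2]+d['cx'],f*c[1]/c[2]+d['cy']
E
python3 - <<'E'
from h import *
for n in('scene','top','wrist'):
    d=cam(n,n+'0.png'); print(n,d['vfov'],d['cx'],d['cy'],d['xyz'],d['attitude'])
print(observe())
print(arm.tcp_to_grasp)
E
```

```text
scene 55.47353247349196 323.46499793673297 200.7468691708499 [ 0.07218974 -0.51538708  0.84242961] [-2.24734354  0.90059773 -0.36661359]
top 46.13082547582261 320.8827440925234 198.03786481032873 [ 0.41968528 -0.02947504  1.35741592] [-2.18257454  2.16041395 -0.12240673]
wrist 63.843055607439425 320.00669526587524 196.00810055209016 [0.08297295 0.62485908 0.38394664] [2.28729581 1.74763599 0.2751142 ]
{'clock': 0.15, 'joints': array([-1.40761008,  0.43504984,  0.02499107,  1.57385613, -0.01160546,
        1.13399707, -0.07510237]), 'dq': array([ 1.29790856e-03, -2.61451473e-03, -1.12495317e-03, -2.04046795e-03,
       -6.05381504e-05, -1.88604876e-03, -1.28570058e-03]), 'joint_efforts': array([ 1.52384298e-03, -6.68258286e+01,  9.85638164e-01, -3.14692676e+01,
       -6.05616882e-02,  3.94258182e-02,  1.04484338e-04]), 'position': array([0.16412178, 0.60268123, 0.22614594]), 'ee_rot': array([-4.16399736e-01, -3.11382804e+00,  1.82895739e-03]), 'force': array([-0.06125614, -0.94758903,  0.17425404]), 'ft_torque': array([ 0.04404714,  0.00207176, -0.00974951]), 'gripper_force': 0.0, 'width': 1.0029669467043283}
0.0188
```

View pics/top0.png

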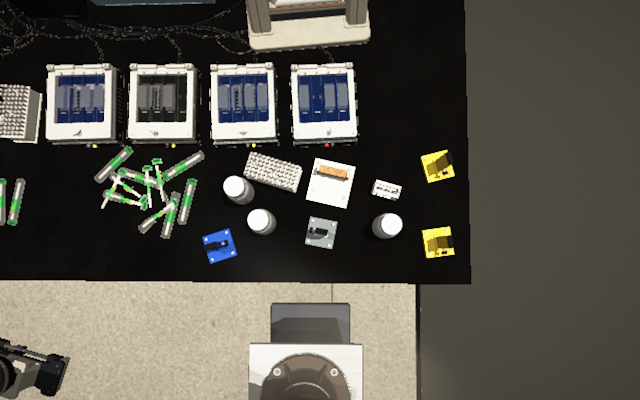

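View pics/scene0.png

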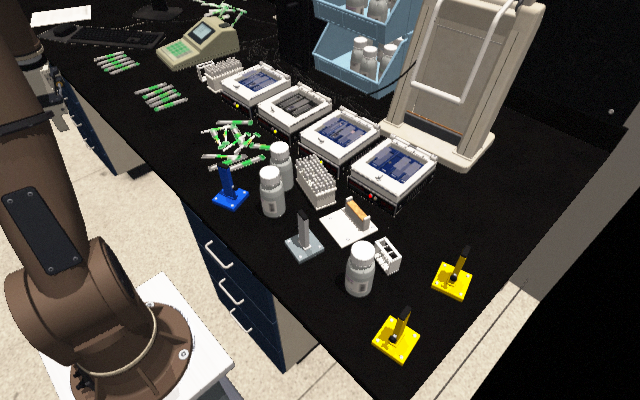

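```bash
python3 - <<'E'
from h import *
d=cam('top'); s=cam('scene')
a=cv2.resize(d['image'][140:255,215:415],None,fx=4,fy=4,interpolation=cv2.INTER_CUBIC)
cv2.imwrite('pics/topc.png',a[:,:,::-1])
h=cv2.cvtColor(d['image'],cv2.COLOR_RGB2HSV)
g=d['image'].astype(int)
# foot mask, rest mask
def rect(x0,y0,x1,y1,lo,hi,z,name):
    m=np.zeros(h.shape[:2],np.uint8); m[y0:y1,x0:x1]=((h[y0:y1,x0:x1,2]>=lo)&(h[y0:y1,x0:x1,2]<=hi))*255
    c=max(cv2.findContours(m,0,2)[0],key=cv2.contourArea)
    pts=np.float32([on(d,u,v,z)[:2] for u,v in c[:,0]])
    (cx,cy),(w,l),an=cv2.minAreaRect(pts*1000); print(name,cx,cy,w,l,an); print(cv2.boxPoints(((cx,cy),(w,l),an)).round(1).tolist())
rect(298,210,345,256,60,255,.016,'foot')
rect(300,152,362,212,150,255,.005,'rest')
for n,b in dict(b=(220,170,256,206),c=(244,204,278,240),e=(370,210,405,242),tube=(370,175,403,203),peg=(240,148,304,195)).items():
    z=dict(b=.154,c=.154,e=.154,tube=.062,peg=.091)[n]
    rect(*b,120,255,z,n)
E
```

```text
foot 462.2237548828125 -40.48164749145508 81.17931365966797 81.45245361328125 79.26726531982422
[[414.70001220703125, -72.80000305175781], [494.70001220703125, -87.9000015258789], [509.79998779296875, -8.199999809265137], [429.79998779296875, 7.0]]
rest 607.2183837890625 -66.8326644897461 121.24239349365234 126.5541000366211 77.58206176757812
[[532.4000244140625, -112.4000015258789], [656.0, -139.60000610351562], [682.0999755859375, -21.200000762939453], [558.5, 6.0]]
b 572.743408203125 181.66653442382812 67.91567993164062 56.17713928222656 70.05171203613281
[[534.7999877929688, 159.3000030517578], [587.5999755859375, 140.1999969482422], [610.7000122070312, 204.0], [557.9000244140625, 223.1999969482422]]
c 488.487060546875 118.062255859375 64.92443084716797 57.62906265258789 70.13063049316406
[[450.3999938964844, 97.30000305175781], [504.6000061035156, 77.69999694824219], [526.5999755859375, 138.8000030517578], [472.3999938964844, 158.39999389648438]]
e 484.1983642578125 -217.201904296875 61.231781005859375 53.07215118408203 45.07929229736328
[[443.79998779296875, -220.10000610351562], [481.3999938964844, -257.6000061035156], [524.5999755859375, -214.3000030517578], [487.0, -176.8000030517578]]
tube 580.6408081054688 -221.81698608398438 74.64752197265625 43.67961120605469 74.49372863769531
[[549.5999755859375, -251.89999389648438], [591.7000122070312, -263.6000061035156], [611.7000122070312, -191.6999969482422], [569.5999755859375, -180.0]]
peg 624.6646118164062 93.10807037353516 152.6386260986328 74.78773498535156 73.59253692626953
[[567.2000122070312, 30.5], [639.0, 9.300000190734863], [682.0999755859375, 155.8000030517578], [610.4000244140625, 176.89999389648438]]
```

View pics/topc.png

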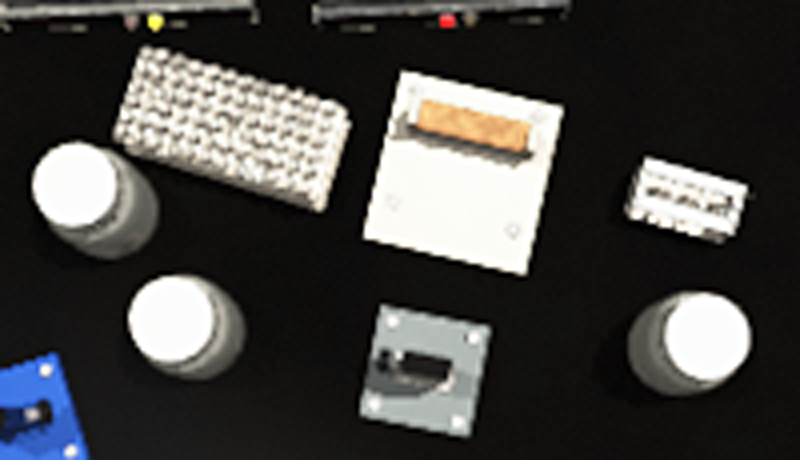

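>>> drive_tool --pt "0.6 13.6 -25.3 0 0.005" --pt "0.6 13.6 -25.3 0 0.005" --pt "0.6 13.6 -25.3 0 0.005" --pt "0.6 13.6 -25.3 0 0.005" --pt "0.6 13.6 -25.3 0 0.005" --pt "0.6 13.6 -25.3 0 0.005" --pt "0.6 13.6 -25.3 0 0.005" --pt "0.6 13.6 -25.3 0 0.005" --pt "0.6 13.6 -25.3 0 0.005" --pt "0.6 13.6 -25.3 0 0.005"

```text
clock: 1.08
position: [0.3006, 0.3487, 0.2268]
ee_rot: [0.338, 3.123, 0.0]
force: [1.2, -0.9, 0.0]
width: 0.399
gripper_force: 0.0
```

>>> drive_tool --pt "0.6 6 -25 0 0" --pt "0.6 6 -25 0 0" --pt "0.6 6 -25 0 0" --pt "0.6 6 -25 0 0" --pt "0.6 6 -25 0 0" --pt "0.6 6 -25 0 0" --pt "0.6 6 -25 0 0" --pt "0.6 6 -25 0 0" --pt "0.6 6 -25 0 0" --pt "0.6 6 -25 0 0" --pt "0.6 6 -25 0 0" --pt "0.6 6 -25 0 0" --pt "0.6 6 -25 0 0" --pt "0.6 6 -25 0 0" --pt "0.6 6 -25 0 0" --pt "0.6 0 0 0 0" --pt "0.6 0 0 0 0"

```text
clock: 2.5
position: [0.3902, -0.0259, 0.2268]
ee_rot: [0.343, 3.123, 0.0]
force: [-0.0, 1.6, 0.2]
width: 0.4
gripper_force: 0.0
```

```bash
python3 - <<'E'
from h import *
d=cam('wrist','w1.png');print(d['xyz'],d['attitude'])
for p in [(.4622,-.0405,.016),(.5455,-.0532,0.005),(.4147,-.0728,.016),(.4298,.007,.016),(.4947,-.0879,.016),(.5098,-.0082,.016),(.5324,-.1124,.005),(.5585,.006,.005)]: print(p,np.round(proj(d,p)))
E
```

```text
[ 0.30809664 -0.00767761  0.38472416] [2.24943995 1.80323865 0.28577514]
(0.4622, -0.0405, 0.016) [321. 225.]
(0.5455, -0.0532, 0.005) [325. 279.]
(0.4147, -0.0728, 0.016) [286. 195.]
(0.4298, 0.007, 0.016) [354. 193.]
(0.4947, -0.0879, 0.016) [291. 255.]
(0.5098, -0.0082, 0.016) [354. 253.]
(0.5324, -0.1124, 0.005) [281. 279.]
(0.5585, 0.006, 0.005) [370. 279.]
```

View pics/w1.png

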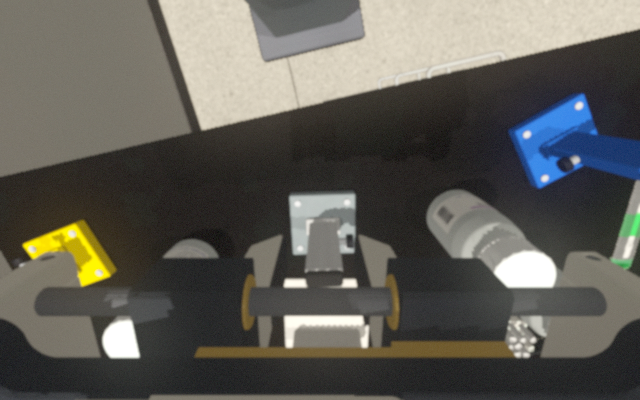

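>>> drive_tool --pt "0.6 0 0 -24 0" --pt "0.6 0 0 -24 0" --pt "0.6 0 0 -24 0" --pt "0.6 0 0 -24 0" --pt "0.6 0 0 -24 0" --pt "0.6 0 0 -24 0" --pt "0.6 0 0 -24 0" --pt "0.6 0 0 -24 0" --pt "0.6 0 0 -16 0" --pt "0.6 0 0 -10 0" --pt "0.6 0 0 0 0" --pt "0.6 0 0 0 0"

```text
clock: 3.55
position: [0.3897, -0.024, 0.0085]
ee_rot: [-0.336, -3.122, -0.001]
force: [-0.1, -0.9, -1.3]
width: 0.402
gripper_force: 0.0
```

>>> drive_tool --pt "0.6 2.93 -0.64 0 0" --pt "0.6 2.93 -0.64 0 0" --pt "0.6 2.93 -0.64 0 0" --pt "0.6 2.93 -0.64 0 0" --pt "0.6 2.93 -0.64 0 0" --pt "0.6 2.93 -0.64 0 0" --pt "0.6 2.93 -0.64 0 0" --pt "0.6 2.93 -0.64 0 0" --pt "0.6 2.93 -0.64 0 0" --pt "0.6 2.93 -0.64 0 0" --pt "0.6 2.93 -0.64 0 0" --pt "0.6 0 0 0 0"

```text
clock: 4.55
position: [0.4212, -0.0318, 0.0084]
ee_rot: [-0.338, -3.121, -0.0]
force: [-2.1, 0.5, -1.1]
width: 0.4
gripper_force: 1.3
```

```bash
python3 - <<'E'
from h import *
d=cam('scene')
a=cv2.resize(d['image'][150:310,200:420],None,fx=3.6,fy=3.6,interpolation=cv2.INTER_CUBIC)
cv2.imwrite('pics/s1.png',a[:,:,::-1]);o=observe();print(o['force'],o['position'])
E
```

```text
[-2.57219091  0.65009007 -1.96420359] [ 0.4214724  -0.03189461  0.00841116]
```

View pics/s1.png

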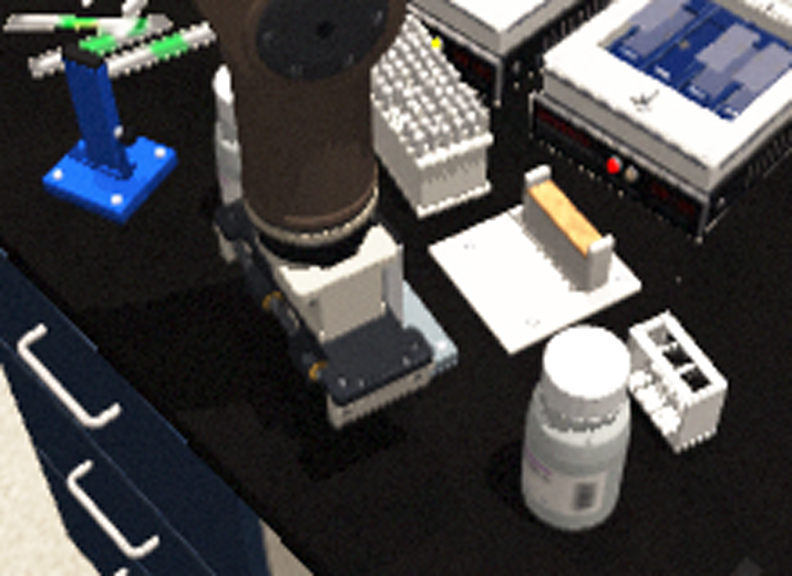

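>>> drive_tool --pt "0.6 1.95 -0.43 0 0" --pt "0.6 1.95 -0.43 0 0" --pt "0.6 1.95 -0.43 0 0" --pt "0.6 1.95 -0.43 0 0" --pt "0.6 1.95 -0.43 0 0" --pt "0.6 1.95 -0.43 0 0" --pt "0.6 1.95 -0.43 0 0" --pt "0.6 1.95 -0.43 0 0" --pt "0.6 1.95 -0.43 0 0" --pt "0.6 1.95 -0.43 0 0" --pt "0.6 1.95 -0.43 0 0" --pt "0.6 1.95 -0.43 0 0" --pt "0.6 0 0 0 0"

```text
clock: 5.68
position: [0.4465, -0.0373, 0.0088]
ee_rot: [0.339, 3.123, -0.0]
force: [-1.6, 0.1, -0.9]
width: 0.404
gripper_force: 0.6
```

```bash
python3 - <<'E'
from h import *
d=cam('scene')
a=cv2.resize(d['image'][170:290,240:400],None,fx=4.8,fy=4.8,interpolation=cv2.INTER_CUBIC)
cv2.imwrite('pics/s2.png',a[:,:,::-1]);o=observe();print(o['force'],o['position'])
E
```

```text
[-0.020447    0.69461336  0.40870276] [ 0.44655131 -0.03727892  0.00886899]
```

View pics/s2.png

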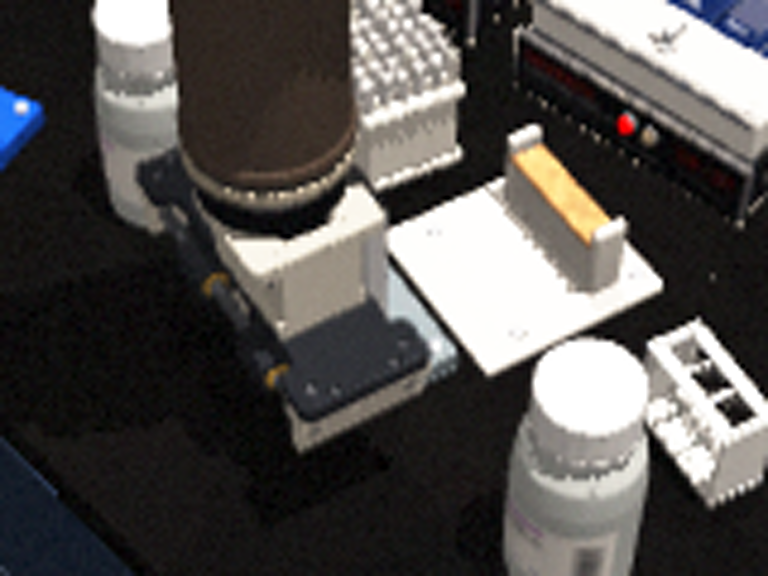

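>>> drive_tool --pt "0.6 1.46 -0.32 0 0" --pt "0.6 1.46 -0.32 0 0" --pt "0.6 1.46 -0.32 0 0" --pt "0.6 1.46 -0.32 0 0" --pt "0.6 1.46 -0.32 0 0" --pt "0.6 1.46 -0.32 0 0" --pt "0.6 0 0 0 0"

```text
clock: 6.32
position: [0.4538, -0.0389, 0.0087]
ee_rot: [-0.338, -3.122, -0.001]
force: [-4.5, 0.2, 2.7]
width: 0.401
gripper_force: 2.4
```

>>> drive_tool --pt "0.6 0.98 -0.21 0 0" --pt "0.6 0 0 0 0" --pt "0.6 0 0 0 0"

```text
clock: 6.57
position: [0.4546, -0.0391, 0.0087]
ee_rot: [-0.338, -3.122, -0.001]
force: [-5.2, 0.8, 3.2]
width: 0.4
gripper_force: 2.8
```

>>> drive_tool --pt "0.6 0.98 -0.21 0 0" --pt "0.6 0 0 0 0" --pt "0.6 0 0 0 0"

```text
clock: 6.82
position: [0.4555, -0.0393, 0.0087]
ee_rot: [-0.338, -3.121, -0.001]
force: [-6.2, 1.0, 4.2]
width: 0.404
gripper_force: 2.9
```

```bash
python3 - <<'E'
from h import *
d=cam('scene');t=cam('top');w=cam('wrist')
c=lambda d,b,f:cv2.resize(d['image'][b[1]:b[3],b[0]:b[2]],None,fx=f,fy=f,interpolation=cv2.INTER_CUBIC)
a=c(d,(280,180,380,280),4);b=c(w,(220,160,420,360),2)
cv2.imwrite('pics/s3.png',np.hstack([a,b])[:,:,::-1]);o=observe();print(o['force'],o['position'])
E
```

```text
[-5.909067    0.91616612  4.46937086] [ 0.45543419 -0.03925906  0.00868276]
```

View pics/s3.png

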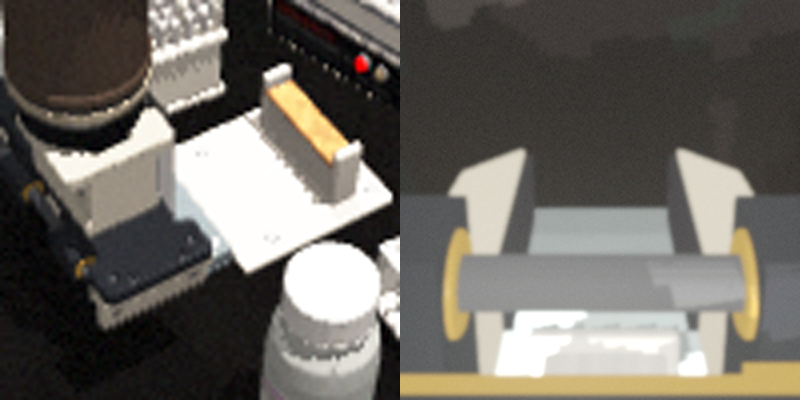

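```bash
python3 - <<'E'
from h import *
d=cam('wrist');ex=np.array([np.cos(.218),-np.sin(.218)]);ey=np.array([-ex[1],ex[0]]);O=np.array([.5455,-.0532])
def r(p): q=np.array(p[:2])-O; return (q@ex*1e3).round(1),(q@ey*1e3).round(1)
for n,u,v,z in [('foot nearL',267+20,160+104,.016),('mid',300,264,.016),('nearR',335,264,.016),('tipL',220+62,160+75,.0087),('tipR',220+139,160+75,.0087),('tipLo',220+27,160+95,.0087)]:
    print(n,r(on(d,u,v,z)))
print('tcp',r(observe()['position']))
t=cam('top');h=t['image']
for p in [(-80,0,.016),(-40,0,.016),(0,0,.005)]:
    q=O+ex*p[0]/1e3; print(np.round(proj(t,(*q,p[2]))))
cv2.imwrite('pics/t3.png',cv2.resize(h[130:270,240:400],None,fx=4,fy=4,interpolation=cv2.INTER_CUBIC)[:,:,::-1])
E
```

```text
foot nearL (np.float64(-88.2), np.float64(-23.4))
mid (np.float64(-88.3), np.float64(-16.5))
nearR (np.float64(-88.3), np.float64(2.0))
tipL (np.float64(-101.7), np.float64(-26.4))
tipR (np.float64(-101.7), np.float64(15.0))
tipLo (np.float64(-89.6), np.float64(-46.1))
tcp (np.float64(-90.9), np.float64(-5.9))
[319. 230.]
[322. 217.]
[325. 204.]
```

View pics/t3.png

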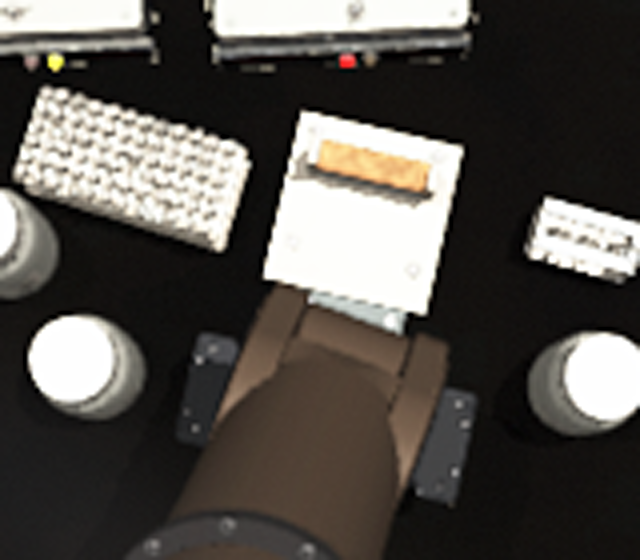

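>>> drive_tool --pt "0.6 0.98 -0.21 0 0" --pt "0.6 0 0 0 0" --pt "0.6 0 0 0 0" --pt "0.6 0 0 0 0"

```text
clock: 7.4
position: [0.4565, -0.0395, 0.0087]
ee_rot: [-0.338, -3.122, -0.001]
force: [-5.9, 0.4, 3.1]
width: 0.401
gripper_force: 2.7
```

>>> drive_tool --pt "0.6 0.98 -0.21 0 0" --pt "0.6 0 0 0 0" --pt "0.6 0 0 0 0" --pt "0.6 0 0 0 0"

```text
clock: 7.73
position: [0.4566, -0.0395, 0.0086]
ee_rot: [-0.338, -3.12, -0.001]
force: [-7.6, 2.0, 5.8]
width: 0.402
gripper_force: 4.0
```

>>> drive_tool --pt "0.6 0.98 -0.21 0 0" --pt "0.6 0.98 -0.21 0 0" --pt "0.6 0 0 0 0" --pt "0.6 0 0 0 0" --pt "0.6 0 0 0 0" --pt "0.6 0 0 0 0"

```text
clock: 8.23
position: [0.4566, -0.0395, 0.0083]
ee_rot: [-0.337, -3.117, -0.002]
force: [-12.0, 3.3, 10.2]
width: 0.403
gripper_force: 6.4
```

>>> drive_tool --pt "0.6 -4.9 1.07 0 0" --pt "0.6 -9.77 2.15 0 0" --pt "0.6 -14.6 3.2 0 0" --pt "0.6 0 0 0 0" --pt "1 0 0 13 0" --pt "1 0 0 13 0" --pt "1 0 0 13 0" --pt "1 0 0 13 0" --pt "1 0 0 13 0" --pt "1 0 0 13 0" --pt "1 0 0 13 0" --pt "1 0 0 13 0" --pt "1 0 0 0 0" --pt "1 0 0 0 0"

```text
clock: 9.4
position: [0.4324, -0.0338, 0.1133]
ee_rot: [0.338, 3.12, 0.001]
force: [-0.8, -0.8, -0.5]
width: 0.004
gripper_force: 0.0
```

```bash
python3 - <<'E'
from h import *
w=cam('wrist');d=cam('scene')
c=lambda d,b,f:cv2.resize(d['image'][b[1]:b[3],b[0]:b[2]],None,fx=f,fy=f,interpolation=cv2.INTER_CUBIC)
cv2.imwrite('pics/w4.png',np.hstack([c(d,(270,150,400,290),400/140),c(w,(220,160,420,360),2)])[:,:,::-1]);print(observe()['position'],observe()['width'])
ex=np.array([np.cos(.218),-np.sin(.218)]);ey=np.array([-ex[1],ex[0]]);O=np.array([.5455,-.0532])
for x,y,z in [(-47,-17,140),(-47,17,140),(-33,17,140),(-33,-17,140),(-80,-40,16),(-80,40,16),(0,-40,16),(0,40,16)]:
    P=(*(O+(x*ex+(y-5)*ey)/1e3),z/1e3)
    u=proj(w,P);v=proj(d,P); print((x,y,z),'wcrop',np.round((np.array(u)-(220,160))*2+(371,0)),'scrop',np.round((np.array(v)-(270,150))*400/140))
E
```

```text
[ 0.43130054 -0.03385514  0.1124043 ] 0.0031116072497781454
(-47, -17, 140) wcrop [509. 460.] scrop [137. 179.]
(-47, 17, 140) wcrop [636. 460.] scrop [117. 154.]
(-33, 17, 140) wcrop [635. 499.] scrop [131. 148.]
(-33, -17, 140) wcrop [511. 499.] scrop [151. 173.]
(-80, -40, 16) wcrop [480. 150.] scrop [119. 298.]
(-80, 40, 16) wcrop [664. 150.] scrop [ 78. 239.]
(0, -40, 16) wcrop [487. 304.] scrop [193. 262.]
(0, 40, 16) wcrop [656. 304.] scrop [149. 206.]
```

View pics/w4.png

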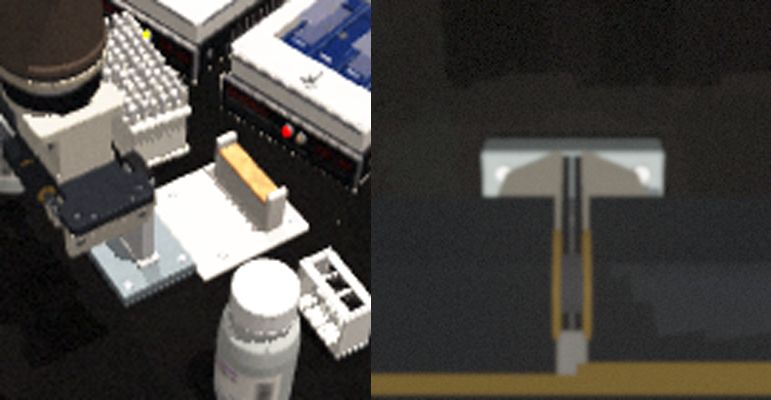

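>>> drive_tool --pt "1 8.8 -1.95 0 0" --pt "1 8.8 -1.95 0 0" --pt "1 8.8 -1.95 0 0" --pt "1 8.8 -1.95 0 0" --pt "1 8.8 -1.95 0 0" --pt "1 5.8 -1.3 0 0" --pt "1 0 0 0 0" --pt "1 0 0 0 0"

```text
clock: 10.17
position: [0.4811, -0.0452, 0.1125]
ee_rot: [-0.339, -3.123, 0.0]
force: [-0.6, -0.7, -1.0]
width: 0.006
gripper_force: 0.0
```

>>> drive_tool --pt "1 4.2 -0.93 1 0" --pt "1 4.2 -0.93 1 0" --pt "1 4.2 -0.93 1 0" --pt "1 4.2 -0.93 1 0" --pt "1 4.2 -0.93 1 0" --pt "1 4.2 -0.93 1 0" --pt "1 4.2 -0.93 1 0" --pt "1 4.2 -0.93 1 0" --pt "1 2.9 -0.65 0 0" --pt "1 0 0 0 0"

```text
clock: 11.0
position: [0.5184, -0.0533, 0.1209]
ee_rot: [0.338, 3.122, -0.0]
force: [-1.4, 0.9, 1.3]
width: 0.004
gripper_force: 1.3
```

```bash
python3 - <<'E'
from h import *
w=cam('wrist');d=cam('scene')
c=lambda d,b,f:cv2.resize(d['image'][b[1]:b[3],b[0]:b[2]],None,fx=f,fy=f,interpolation=cv2.INTER_CUBIC)
cv2.imwrite('pics/w5.png',np.hstack([c(d,(270,150,400,290),400/140),c(w,(220,160,420,360),2)])[:,:,::-1])
print(observe()['position'],observe()['force'])
E
```

```text
[ 0.51755126 -0.05309909  0.12067436] [-1.71525156  0.72454902  3.06422684]
```

View pics/w5.png

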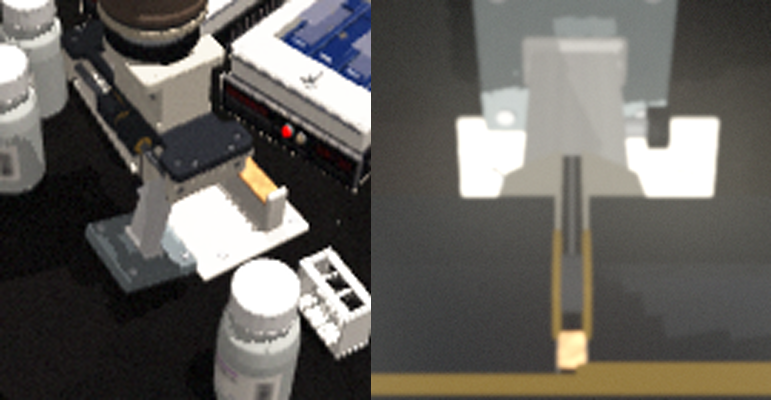

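>>> drive_tool --pt "1 3.7 -0.81 0 0" --pt "1 3.7 -0.81 0 0" --pt "1 3.7 -0.81 0 0" --pt "1 3.7 -0.81 0 0" --pt "1 3.7 -0.81 0 0" --pt "1 3.7 -0.81 0 0" --pt "1 3.7 -0.81 0 0" --pt "1 3.7 -0.81 0 0"

```text
clock: 11.77
position: [0.5474, -0.0596, 0.1206]
ee_rot: [-0.338, -3.123, 0.0]
force: [-2.1, -0.3, 0.3]
width: 0.003
gripper_force: 0.6
```

>>> drive_tool --pt "1 3.5 -0.77 -1 0" --pt "1 3.5 -0.77 -1 0" --pt "1 3.5 -0.77 -1 0" --pt "1 3.5 -0.77 -1 0" --pt "1 3.5 -0.77 -1 0" --pt "1 3.5 -0.77 -1 0" --pt "1 3.5 -0.77 -1 0" --pt "1 3.5 -0.77 -1 0"

```text
clock: 12.43
position: [0.5753, -0.0657, 0.1125]
ee_rot: [-0.338, -3.123, -0.0]
force: [-2.1, 0.5, 0.3]
width: 0.002
gripper_force: 0.4
```

```bash
cat >> h.py <<'E'
ex=np.array([np.cos(.218),-np.sin(.218)]);ey=np.array([-ex[1],ex[0]]);O=np.array([.5455,-.0532])
def W(x,y,z): return (*(O+(x*ex+y*ey)/1e3),z/1e3)
E
python3 - <<'E'
from h import *
o=observe();q=o['position'][:2]-O;print(q@ex*1e3,q@ey*1e3,o['position'][2],o['force'])
# foot's lower rear edge (tilted up) seen from wrist: gray foot underside extent along centre columns
w=cam('wrist');g=cv2.cvtColor(w['image'],cv2.COLOR_RGB2GRAY)
for u in (290,300,320,340): print(u,g[0:230:6,u].tolist())
for th in (30,40,45,50,60):
    t=np.radians(th);hx=-5*np.tan(t)
    # stand points rel. heel: rear bottom (-80,0), rear top(-80,16), front top of foot (0,16)
    print(th,[np.round(proj(w,W(hx+a*np.cos(t)+b*np.sin(t),-5,-a*np.sin(t)+b*np.cos(t)))).tolist() for a,b in((-80,0),(-80,16),(0,16))])
E
```

```text
31.762898452387418 -5.774426872864746 0.11249919628268923 [-2.09519005  0.54354112  0.26190821]
290 [41, 37, 39, 41, 46, 37, 44, 42, 48, 46, 48, 49, 48, 40, 171, 177, 190, 183, 183, 183, 185, 183, 182, 170, 120, 110, 102, 109, 141, 154, 153, 158, 157, 167, 254, 254, 254, 254, 254]
300 [39, 45, 41, 43, 42, 39, 40, 43, 45, 47, 49, 56, 49, 48, 172, 176, 188, 186, 185, 185, 184, 185, 224, 251, 214, 174, 174, 151, 150, 151, 152, 154, 154, 155, 152, 156, 156, 155, 155]
320 [38, 43, 35, 40, 42, 44, 43, 46, 47, 44, 51, 52, 51, 46, 173, 177, 189, 186, 186, 185, 150, 125, 170, 177, 179, 178, 178, 151, 151, 154, 154, 154, 154, 157, 155, 156, 158, 156, 156]
340 [44, 35, 40, 37, 38, 39, 43, 42, 44, 41, 45, 52, 51, 44, 172, 176, 188, 185, 184, 186, 141, 123, 165, 175, 180, 180, 180, 182, 175, 156, 158, 157, 168, 183, 184, 184, 184, 180, 182]
30 [[322.0, 60.0], [322.0, 72.0], [321.0, 166.0]]
40 [[322.0, 70.0], [322.0, 87.0], [321.0, 167.0]]
45 [[322.0, 76.0], [322.0, 96.0], [321.0, 167.0]]
50 [[322.0, 83.0], [322.0, 105.0], [321.0, 166.0]]
60 [[322.0, 98.0], [322.0, 123.0], [321.0, 165.0]]
```

>>> drive_tool --pt "1 2.9 -0.64 -2 0" --pt "1 2.9 -0.64 -2 0" --pt "1 2.9 -0.64 -2 0" --pt "1 2.9 -0.64 -2 0" --pt "1 2.9 -0.64 -2 0" --pt "1 2.9 -0.64 -2 0" --pt "1 2.9 -0.64 -2 0" --pt "1 2.9 -0.64 -2 0"

```text
clock: 13.15
position: [0.5985, -0.0709, 0.0965]
ee_rot: [-0.338, -3.123, -0.0]
force: [-0.6, -0.8, 0.9]
width: 0.002
gripper_force: 0.4
```

```bash
cat > t.py <<'E'
from h import *
o=observe();q=o['position'][:2]-O;print(q@ex*1e3,q@ey*1e3,o['position'][2],o['force'])
w=cam('wrist');g=cv2.cvtColor(w['image'],cv2.COLOR_RGB2GRAY)
print([int(np.argmax(g[:,u]>110)) for u in (295,305,320,335,345)])
for th in (50,55,60,65,70,75,80,84):
    t=np.radians(th);hx=-min(5*np.tan(t),12)
    print(th,np.round(proj(w,W(hx-80*np.cos(t),-5,80*np.sin(t)))))
E
python3 t.py
```

```text
55.58682569147107 -5.76469078576195 0.09645991445563727 [-0.5533906  -0.77257501  0.91434184]
[58, 58, 58, 58, 58]
50 [322.  36.]
55 [322.  44.]
60 [322.  52.]
65 [322.  60.]
70 [322.  70.]
75 [322.  83.]
80 [322.  97.]
84 [322. 108.]
```

>>> drive_tool --pt "1 1.5 -0.33 -1.6 0" --pt "1 1.5 -0.33 -1.6 0" --pt "1 1.5 -0.33 -1.6 0" --pt "1 1.5 -0.33 -1.6 0" --pt "1 1.5 -0.33 -1.6 0"

```text
clock: 13.62
position: [0.6059, -0.0725, 0.0886]
ee_rot: [0.338, 3.123, 0.0]
force: [-0.4, 1.3, 0.6]
width: 0.007
gripper_force: 0.2
```

```bash
python3 t.py
```

```text
63.14567358777109 -5.737110456665182 0.08858147672156355 [-0.3530988   1.28918395  0.60990217]
[54, 54, 54, 54, 54]
50 [322.  17.]
55 [322.  25.]
60 [322.  33.]
65 [322.  42.]
70 [322.  52.]
75 [322.  67.]
80 [322.  81.]
84 [322.  93.]
```

θ ≈ 71°. Keep following slowly.

>>> drive_tool --pt "1 1.2 -0.26 -1.5 0" --pt "1 1.2 -0.26 -1.5 0" --pt "1 1.2 -0.26 -1.5 0"

```text
clock: 13.92
position: [0.6095, -0.0732, 0.0841]
ee_rot: [-0.338, -3.123, -0.0]
force: [0.2, 0.1, 0.6]
width: 0.002
gripper_force: 0.1
```

```bash
python3 t.py
```

```text
66.80043927080108 -5.729412652314832 0.08409423369581898 [0.19256966 0.08479466 0.62204246]
[53, 53, 53, 53, 53]
50 [322.   7.]
55 [322.  15.]
60 [322.  23.]
65 [322.  32.]
70 [322.  43.]
75 [322.  58.]
80 [322.  73.]
84 [322.  85.]
```

>>> drive_tool --pt "1 1.2 -0.26 -1.5 0" --pt "1 1.2 -0.26 -1.5 0" --pt "1 1.2 -0.26 -1.5 0"

```text
clock: 14.22
position: [0.6131, -0.074, 0.0796]
ee_rot: [-0.339, -3.123, -0.0]
force: [0.2, 0.5, -0.3]
width: 0.003
gripper_force: 0.0
```

```bash
python3 t.py
```

```text
70.48518262659697 -5.719424575640869 0.07957552497871759 [ 0.19373802  0.50826076 -0.30861265]
[52, 52, 52, 52, 52]
50 [322.  -4.]
55 [322.   4.]
60 [322.  13.]
65 [322.  21.]
70 [322.  32.]
75 [322.  48.]
80 [322.  64.]
84 [322.  76.]
```

>>> drive_tool --pt "1 1.2 -0.26 -1.6 0" --pt "1 1.2 -0.26 -1.6 0" --pt "1 1.2 -0.26 -1.6 0" --pt "1 1.2 -0.26 -1.6 0" --pt "1 0 0 0 0"

```text
clock: 14.68
position: [0.6178, -0.0751, 0.0729]
ee_rot: [-0.338, -3.123, 0.0]
force: [-1.0, -0.3, -0.6]
width: 0.007
gripper_force: 0.0
```

```bash
python3 t.py
```

```text
75.35440798445596 -5.699232716723207 0.07293527627108734 [-1.04948508 -0.28109599 -0.62986636]
[72, 72, 72, 72, 72]
50 [322. -20.]
55 [322. -12.]
60 [322.  -4.]
65 [322.   5.]
70 [322.  17.]
75 [322.  33.]
80 [322.  50.]
84 [322.  64.]
```

>>> drive_tool --pt "1 0 0 8 0" --pt "1 0 0 14 0" --pt "1 0 0 20 0" --pt "1 0 0 25 0" --pt "1 -20 4.4 25 0" --pt "1 -25 5.5 25 0" --pt "1 -30 6.6 10 0" --pt "1 -30 6.6 0 0" --pt "1 -30 6.6 0 0" --pt "1 -30 6.6 0 0" --pt "1 0 0 0 0" --pt "1 0 0 0 0"

```text
clock: 15.73
position: [0.4517, -0.0383, 0.2012]
ee_rot: [0.337, 3.123, 0.003]
force: [1.1, 0.4, -0.5]
width: 0.003
gripper_force: 0.0
```

```bash
python3 - <<'E'
from h import *
o=observe();print(o['position'],o['force'])
t=cam('wrist');g=cv2.cvtColor(t['image'],cv2.COLOR_RGB2GRAY)
T=cam('top');G=cv2.cvtColor(T['image'],cv2.COLOR_RGB2GRAY)
# sample brightness on the rest frame, plane z=62 mm (upper side of the laid column), both views
for n,d,g in(('top',T,G),('wrist',t,g)):
  print(n)
  for x in range(20,150,8):
    r=[]
    for y in range(-56,57,4):
        u,v=np.round(proj(d,W(x,y,62))).astype(int); r.append(int(g[v,u]) if 0<=v<400 and 0<=u<640 else -1)
    print(x,r)
E
```

```text
[ 0.45171218 -0.03833764  0.2011733 ] [ 1.13652892  0.41544683 -0.54538403]
top
20 [255, 255, 253, 236, 239, 255, 254, 248, 242, 254, 254, 254, 254, 254, 254, 254, 255, 155, 168, 255, 255, 254, 254, 254, 246, 250, 251, 255, 255]
28 [231, 255, 253, 245, 251, 254, 248, 248, 246, 254, 254, 254, 254, 254, 254, 254, 254, 174, 172, 255, 255, 251, 245, 254, 251, 252, 252, 255, 239]
36 [255, 255, 254, 254, 254, 254, 253, 248, 249, 252, 254, 254, 254, 254, 254, 255, 255, 225, 139, 174, 177, 177, 174, 254, 255, 254, 254, 254, 255]
44 [250, 255, 254, 254, 254, 254, 254, 249, 243, 254, 254, 254, 254, 254, 254, 254, 255, 188, 194, 35, 40, 235, 253, 254, 254, 254, 254, 255, 255]
52 [230, 255, 254, 254, 254, 254, 249, 250, 248, 254, 254, 254, 254, 254, 254, 254, 254, 206, 152, 65, 5, 255, 255, 254, 254, 254, 254, 255, 243]
60 [255, 255, 254, 254, 254, 254, 252, 250, 247, 254, 254, 254, 254, 254, 254, 254, 255, 164, 176, 243, 255, 255, 255, 254, 254, 254, 254, 255, 255]
68 [242, 255, 254, 255, 255, 229, 149, 110, 117, 255, 254, 254, 254, 254, 254, 254, 255, 156, 180, 163, 177, 173, 175, 220, 250, 24
[... 2750 characters left out ...]
94, 93, 93, 91, 95, 96, 94, 97, 95, 94, 96, 97, 94, 95, 95, 92, 94, 94, 93, 92, 94, 94, 90, 92]
116 [48, 47, 49, 49, 50, 52, 50, 51, 49, 51, 53, 51, 53, 43, 51, 48, 50, 52, 52, 49, 54, 52, 53, 52, 47, 47, 54, 50, 50]
124 [38, 39, 39, 35, 39, 41, 37, 36, 35, 39, 38, 46, 34, 42, 43, 46, 41, 42, 40, 40, 41, 45, 41, 44, 40, 42, 39, 42, 37]
132 [37, 36, 39, 35, 39, 36, 42, 38, 38, 39, 44, 40, 39, 40, 42, 46, 41, 43, 41, 42, 33, 37, 38, 42, 38, 41, 32, 40, 41]
140 [37, 41, 37, 39, 42, 40, 39, 45, 42, 39, 43, 37, 44, 42, 41, 40, 42, 43, 44, 37, 40, 37, 37, 35, 38, 34, 38, 34, 36]
148 [43, 38, 38, 34, 41, 39, 38, 34, 37, 37, 33, 42, 42, 37, 39, 43, 36, 46, 40, 41, 33, 36, 35, 37, 43, 41, 36, 36, 38]
```

```bash
python3 -c "
from cell import arm
print(arm.sign_off())"
```

```text
the job is handed in; nothing more can be done
None
```

I pushed the stand's foot square against the rest, tipped it over and laid it on the cork bar; the last images put the column between the cheeks, about 5 mm off the middle line, and I handed the job in at about 16 s (no verdict was shown).

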